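# Check a can's depth with a collared gauge rod and show the reading

## Task

Take the gauge rod (the one with a collar) from its stand, slide it into the sloping guide tube over the clamped can until its collar stops on the tube's mouth, so that the can's floor pushes in the plunger at its tip, and draw it fully out again. Finish while holding it: keep the rod still and level in the gripper, its tip a few centimetres above the middle of the white reading tile, the rod touching nothing but the gripper, and do not put it down or let it go at the end. Leave the loose things round about where they are.

Things in the scene. Friction and masses are not known exactly. Their poses are not given: they have to be found in the camera images.
- gauge_rod: loose gauge rod, about 0.2 kg, level at the start, axis 110 mm above the table. Origin on the axis at the collar's front face; own x to the tip, z up as it lies. Steel shaft 10 mm thick, x = 0 to 95 mm, then the plunger; collar 36 mm across, x = 0 to -6 mm; black handle with bands, x = -6 to -106 mm, 18 mm wide (own y), 20 mm high (own z).
- rod_grip (a point): the place to grip the handle, on its axis 45 mm behind the collar's front face (own x = -45 mm), close to the centre of mass (about x = -38 mm)
- rod_tip (a point): the outer end of the plunger, the rod's tip: 115 mm ahead of the collar's front face with the plunger fully out, less the plunger's travel
- plunger_pin (a joint): how far the plunger, a 6 mm pin standing 20 mm out of the shaft's end, is pushed in: 0 = fully out (the start) to 0.020 m. It moves stiffly (about 1.5 N) with no spring, and stays where it was pushed. With the collar down on the tube's mouth the can's floor pushes it in by 12 mm.
- rod_stand: fixed grey stand, foot 190 x 56 x 12 mm, two notched uprights 44 mm wide, 12 mm thick, under the handle's rear end (96 mm behind the stand's origin) and under the shaft (55 mm ahead); their cheeks reach 109 and 114 mm above the table, 2 mm of play each side. Origin on the table below the rod's origin, own x as the rod's. Lift the rod straight up.
- fixture: fixed checking fixture: dark base 190 x 110 x 12 mm with grey uprights, holding a can on a slope. Origin on the table, straight below the middle of the tube's mouth; own x points level along the slope's way down, the base reaching from x = -45 to 145 mm.
- guide_tube: steel guide tube on the clamped oval can. Origin: centre of its mouth, 130 mm above the table; own x into the bore, 25 degrees below level. Bore 14 mm, flared to 26 mm over the first 10 mm; rim 34 mm across; can's floor 103 mm deep. Tube 22 mm thick, 40 mm out of the lid; two terminals stand 16 mm out of the lid. Collar seated: the rod's origin and x meet the tube's.
- reading_stand: fixed low post with a white square tile 60 x 60 mm, top 70 mm above the table, a thin dark cross marking its middle. Origin on the table under the tile's centre; z up.
- can_a: bystander: loose oval aluminium can standing upright, 76 x 50 mm, 106 mm high with its terminals; origin under its centre
- can_b: bystander: another such can; origin under its centre
- drift_pin: bystander: plain steel pin, 12 mm in diameter, 130 mm long, no collar, lying on the table; origin under its middle
- pliers: bystander: pliers lying flat, 165 mm long, 12 mm high; origin under the middle
- electrode_cap: bystander: copper electrode cap 20 mm in diameter, 24 mm high; origin under its centre
- tape_roll: bystander: roll of white tape lying flat, 90 mm across, 18 mm high; origin under its centre
Not all that is in view belongs to the job. What is meant by the reading_stand is not green, and is the smaller of those in its own colour. Leave any turquoise look-alike of the rod_stand alone.

How it is judged:
By the outcome, as a careful person would: the job done as asked, in the order asked, and still so for the second after the job is handed in, while the arm keeps its last pose, push and grip.
It also fails if it takes over 54 s, if anything falls off the work surface, if the arm or the gripper's body presses on something with over 40 N, if the wrist force passes 120 N, or if a joint passes its speed limit or range.

## Robot

A 6-joint arm with a two-finger parallel gripper is mounted at the origin on the work surface. World frame = base frame: x ahead of the robot, y to its left, z up, the work surface at z = 0. Lengths are in m, angles in rad, forces in N, time in s.
With the tool pointing down it reaches from about 0.375 to 0.9 m from the base axis. Payload 3.1 kg.
Tool frame: the origin (TCP) lies at the very end of the fingers, on their centre line; the grasp point (between the pads) lies 19 mm behind it; x points along the fingers, y is the direction in which the jaws open and shut, and the axes are right-handed (so a half turn about x gives the same grasp; the last joint's range is limited). The gripper opens to 85 mm and grips with 20 to 120 N. Pads are 22 mm wide; open, the fingers measure 114 mm over their backs; the gripper's body (76 mm by 85 mm) begins 54 mm behind the grasp point. The pads swing forward as they close: fully open they stand 13 mm farther back than shut.
Start: joints at [1.129, 0.527, 1.433, -0, 1.181, -0.178], TCP at [0.162, 0.604, 0.205] pointing down, gripper open.
Joint ranges: [-3.08, 3.08], [-0.75, 2.2], [0.22, 2.44], [-1.43, 4.57], [0, 2.65], [-2.85, 2.85]. Speed limits (rad/s): [2.79, 2.79, 3.14, 3.14, 3.14, 3.14].

## Interface

Orientations are given as a unit quaternion [x, y, z, w].
In Python, from station import sense, snapshot, camera_model, sign_off gives the robot as it stands.
- The arm moves only by the tool step_arm, never from a script. Its argument "increments" is one flat list of numbers, 5 for each row, row after row: the shift along the tool's x, y, z in units of 60 mm (1.0 is 60 mm), then the turn about the tool's x in units of 5 degrees (1.0 is 5 degrees), then the closure, from 0 (fully open) to 1 (shut). A call has exactly 5 rows; each row is the pose to reach, as a shift and turn from the pose measured when the call began, along the tool's axes at that moment; what a row does not reach only later rows make up. A row lasts 1/8 s, in which the tool goes at most 62.5 mm and 10.7 degrees, less where a joint would pass 70% of its speed; a pose out of reach is approached as far as the arm can. A call with a gripper value outside its range is refused whole. The fingers move at their own pace and stop on an object; "grip_force" is the grip in N (left out, the last holds). Time passes only in rows, so rows that repeat a pose let the fingers close, or fill a call up. It gives the time, the measured TCP pose, the force and the opening at its end, in the units of the state.
- sense(): the state, without advancing time (a new reading comes with each control period).
- snapshot(name): name is "scene" or "side" or "wrist"; returns the picture (384x512x3 uint8, blue, green, red); there is no depth.
- camera_model(name): a dict with "vertical_fov" (degrees; the focal length in pixels is half the picture's height over the tangent of half this angle, whatever the lens; pixels are square), "cx", "cy" (the principal point, pixels), "R" (3x3) and "t" (3): a world point X has camera coordinates R X + t. Camera axes: x right, y down, z forward; pixel columns grow to the right and rows downward; lengths in m; the calibration is good to about 2 mm. A picture is of the moment at which its call begins: read the wrist's pose just before it. camera_model takes no time and is no camera call; for the wrist camera it gives the pose at the moment of the call.
- sign_off(): hands the job in, once; it reports no verdict.
The state is a dict: "t": time; "q": joint angles; "qd": joint speeds; "tau": joint torques, N m; "tcp_pos": TCP position; "tool_rot": TCP orientation; "force": force on the tool from outside, world axes, zero at the start; "ft_torque": the same for the moment, N m; "finger_gap": opening from 0.0 (shut) to 1.0 (fully open).
Only numpy, scipy, OpenCV 4.12 (cv2) and the standard library are available. Lean on these libraries where they do the work, as an engineer would, in place of code of your own. Each camera call takes 0.05 s, during which the arm holds its last target. There are 200 camera calls.

## Working session

There is one attempt and no reset: what is moved stays moved. The work goes in short steps, Python scripts to look and compute and a tool call to move; the robot and the scene stay as the last step left them, time stands still between calls to the robot, and variables do not carry over. Pictures are saved under pics/ and viewed, about 8 in all and at most 12, crops included, and the job is handed in when it is done.

Besides the shell and the picture viewer there is one more tool, called after "Call:" as name(argument=value, ...), one argument or row to a line, values as JSON. step_arm: Moves the arm, as the interface text tells. Its arguments: {"type":"object","properties":{"increments":{"type":"array","items":{"type":"number"}},"grip_force":{"type":"number"}},"required":["increments"]}

```bash
ls; mkdir -p pics; python3 - <<'E'
from station import *
import cv2,json
s=sense();print(s)
for n in ("scene","side","wrist"):
    m=camera_model(n);print(n,m)
    cv2.imwrite(f"pics/{n}0.png",snapshot(n))
a=cv2.imread("pics/scene0.png");b=cv2.imread("pics/side0.png")
cv2.imwrite("pics/s0.png",cv2.resize(a,(800,600),interpolation=cv2.INTER_CUBIC))
cv2.imwrite("pics/d0.png",cv2.resize(b,(800,600),interpolation=cv2.INTER_CUBIC))
E
```

```text
pics
{'t': 0.0, 'q': array([ 1.12950232e+00,  5.28483084e-01,  1.43389289e+00, -2.16424952e-05,
        1.18140829e+00, -1.78543094e-01]), 'qd': array([ 0.00052467, -0.00148516,  0.00013904, -0.00018795, -0.00041462,
        0.00133809]), 'tau': array([-7.27859860e-04, -4.42349267e+01, -1.78026348e+01, -2.23703200e-04,
        8.56320723e-03, -9.22240332e-06]), 'tcp_pos': array([0.16200517, 0.6028392 , 0.20412629]), 'tool_rot': array([ 0.09188644,  0.70124293, -0.09336663,  0.70078378]), 'force': array([ 0.01238036, -0.5324876 , -0.27936581]), 'ft_torque': array([ 0.06623868, -0.01360684,  0.0163769 ]), 'finger_gap': 0.9982594709925847}
scene {'vertical_fov': 53.12597969281227, 'cx': 262.04967010914896, 'cy': 191.55188855492585, 'R': array([[ 0.72087686,  0.69306262,  0.00086655],
       [ 0.51522755, -0.53506775, -0.66950958],
       [-0.4635484 ,  0.48308043, -0.74280292]]), 't': array([-0.37845604, -0.19513341,  1.28127444])}
side {'vertical_fov': 44.39011316399635, 'cx': 254.51705700376368, 'cy': 195.16098269207745, 'R': array([[ 0.85490274, -0.51857954, -0.01471618],
       [-0.32483635, -0.51295957, -0.79457776],
       [ 0.40450297,  0.68406706, -0.60698403]]), 't': array([-0.42473293,  0.24119635,  1.36293571])}
wrist {'vertical_fov': 63.99365019679021, 'cx': 253.0027349237839, 'cy': 190.0983061225612, 'R': array([[ 0.25838679,  0.96603899, -0.00222238],
       [ 0.92951099, -0.24798868,  0.2729669 ],
       [ 0.26314554, -0.07259677, -0.96202086]]), 't': array([-0.62264959, -0.03722711,  0.3788806 ])}
```

View pics/s0.png

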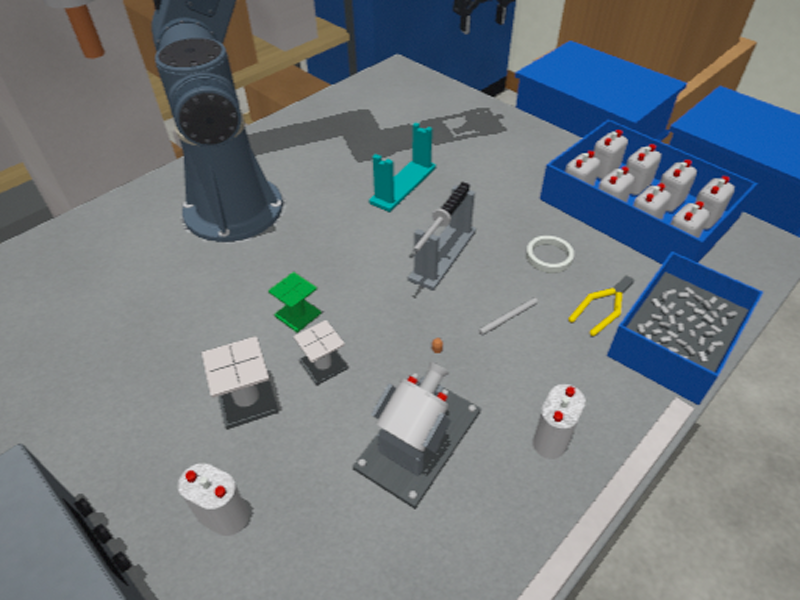

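View pics/d0.png

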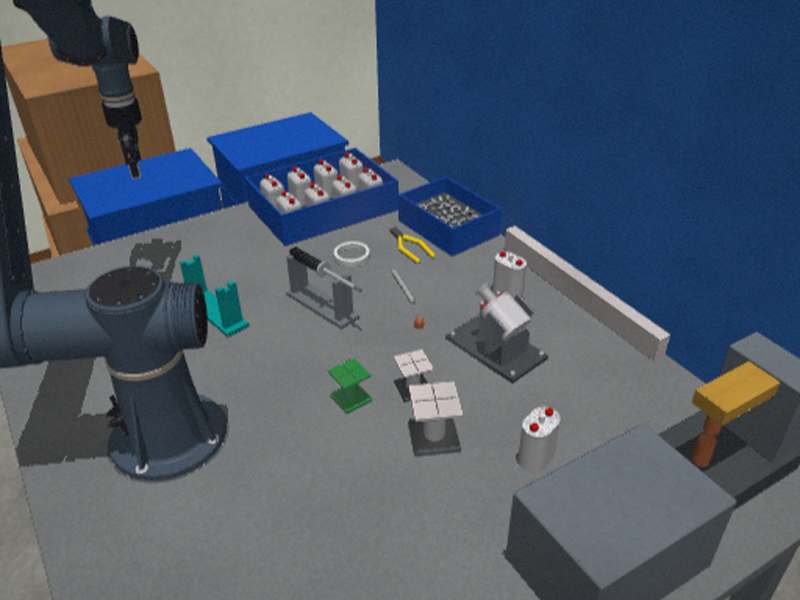

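Scene view (800x600): the stand candidates are turquoise (400,165) and grey with the collared rod (445,235). I take the grey one, because it holds the rod. The tile candidates are green (293,290), large white (237,365) and small white (319,341). I take the small white one: not green, and the smaller of the white pair. I'll confirm both in enlarged crops.

```bash
cat > h.py <<'E'
import numpy as np, cv2
from station import *
def K(m): return 192/np.tan(np.radians(m["vertical_fov"]/2))
def ray(m,u,v):
    d=m["R"].T@np.array([(u-m["cx"])/K(m),(v-m["cy"])/K(m),1.]); return -m["R"].T@m["t"],d/np.linalg.norm(d)
def onz(m,u,v,z):
    o,d=ray(m,u,v); return o+d*(z-o[2])/d[2]
def proj(m,X):
    c=m["R"]@np.asarray(X,float)+m["t"]; return np.array([m["cx"],m["cy"]])+K(m)*c[:2]/c[2]
def tri(ra,rb):
    A=np.stack([ra[1],-rb[1]],1); s=np.linalg.lstsq(A,rb[0]-ra[0],rcond=None)[0]
    p=ra[0]+s[0]*ra[1];q=rb[0]+s[1]*rb[1]; return (p+q)/2,np.linalg.norm(p-q)
E
python3 - <<'E'
import cv2,numpy as np
out=np.zeros((600,800,3),np.uint8)
a=cv2.imread("pics/scene0.png");b=cv2.imread("pics/side0.png")
for i,(im,x,y) in enumerate([(a,230,112),(b,160,145),(a,225,225),(b,250,170)]):
    c=im[y:y+75,x:x+100]; out[300*(i//2):300*(i//2)+300,400*(i%2):400*(i%2)+400]=cv2.resize(c,(400,300),interpolation=cv2.INTER_CUBIC)
cv2.imwrite("pics/m1.png",out)
E
```

```text
(no output)
```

View pics/m1.png

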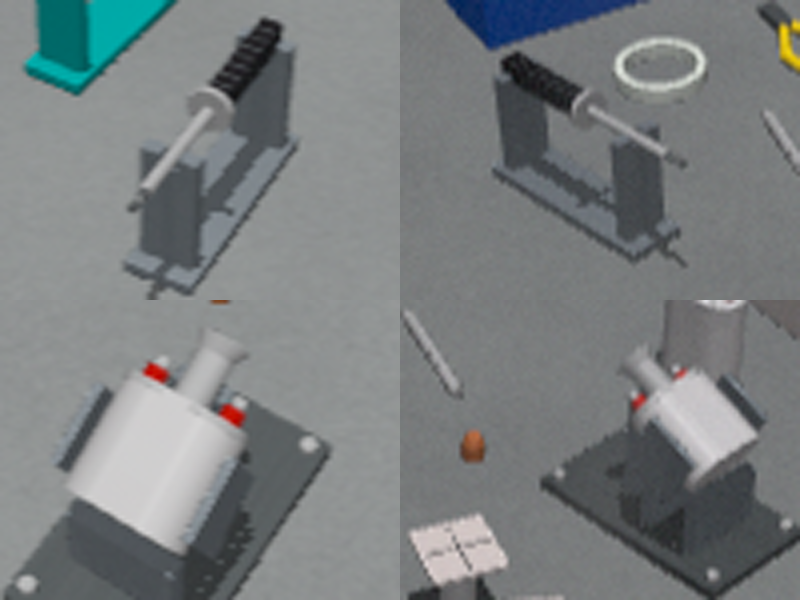

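The crops confirm the grey stand with the collared rod. In the scene crop the collar is at (210,105) and the tip at (133,203); in the side crop the collar is at (583,107) and the tip at (684,162). The tube mouth is at about (228,343) in the scene crop and (636,362) in the side crop. The tile with the thin cross is at (458,548) in the side crop.

```bash
python3 - <<'E'
from h import *
A=camera_model("scene");B=camera_model("side")
f=lambda p,o:((p[0]+.5)/4-.5+o[0],(p[1]+.5)/4-.5+o[1])
P={"rear":((272,24),(109,65),.11),"collar":((210,105),(183,107),.11),"tip":((133,203),(284,162),.11)}
for n,(a,b,z) in P.items():
    a=f(a,(230,112));b=f(b,(160,145)); print(n,onz(A,*a,z).round(4),onz(B,*b,z).round(4),tri(ray(A,*a),ray(B,*b)))
a=f((228,43),(225,225));b=f((236,62),(250,170));print("mouth",onz(A,*a,.13).round(4),onz(B,*b,.13).round(4),tri(ray(A,*a),ray(B,*b)))
g=lambda p:((p[0]+.5)*.64-.5,(p[1]+.5)*.64-.5)
for p in [(478,405),(415,505),(355,463)]: print("base scene",onz(A,*g(p),.012).round(4))
for p in [(445,335),(513,378),(548,353)]: print("base side",onz(B,*g(p),.012).round(4))
# white tiles by mask
for n,m in (("scene",A),("side",B)):
    im=cv2.imread(f"pics/{n}0.png"); hsv=cv2.cvtColor(im,cv2.COLOR_BGR2HSV)
    k=((im.min(2)>140)).astype(np.uint8); k=cv2.morphologyEx(k,cv2.MORPH_CLOSE,np.ones((3,3)))
    N,l,st,c=cv2.connectedComponentsWithStats(k)
    for i in range(1,N):
        if st[i,4]>150:
            cn=max(cv2.findContours((l==i).astype(np.uint8),0,2)[0],key=cv2.contourArea)
            ap=cv2.approxPolyDP(cn,3,True)[:,0]
            if len(ap)==4: print(n,c[i].round(1),st[i,4],onz(m,*c[i],.07).round(4),[onz(m,*p,.07)[:2].round(3).tolist() for p in ap])
s=sense();R=cv2.Rodrigues
from scipy.spatial.transform import Rotation as Ro
print(Ro.from_quat(s["tool_rot"]).as_matrix().round(3))
m=camera_model("wrist");print("wristcam in tool",Ro.from_quat(s["tool_rot"]).as_matrix().T@(-m["R"].T@m["t"]-s["tcp_pos"]),(Ro.from_quat(s["tool_rot"]).as_matrix().T@m["R"].T).round(3))
E
```

```text
rear [0.3925 0.2926 0.11  ] [0.394  0.2847 0.11  ] (array([0.39456683, 0.28894284, 0.11007592]), np.float64(0.004981948412928238))
collar [0.4217 0.19   0.11  ] [0.4197 0.1914 0.11  ] (array([0.42028127, 0.19189961, 0.10882298]), np.float64(0.0012781486453505011))
tip [0.452  0.0789 0.11  ] [0.4539 0.0761 0.11  ] (array([0.45356523, 0.07681003, 0.11089265]), np.float64(0.0023981121144148014))
mouth [ 0.6567 -0.075   0.13  ] [ 0.6505 -0.0811  0.13  ] (array([ 0.65514625, -0.07369552,  0.1248961 ]), np.float64(0.0027719484979766514))
base scene [ 0.6935 -0.0208  0.012 ]
base scene [ 0.7334 -0.2063  0.012 ]
base scene [ 0.627  -0.2212  0.012 ]
base side [ 0.5874 -0.0438  0.012 ]
base side [ 0.6263 -0.2257  0.012 ]
base side [ 0.7339 -0.2047  0.012 ]
scene [341.6  19.2] 1114 [0.0405 1.0121 0.07  ] [[-0.02, 1.243], [-0.119, 1.147], [0.132, 0.786], [0.14, 0.964]]
scene [412.8 100.7] 156 [0.5781 0.6732 0.07  ] [[0.554, 0.704], [0.561, 0.639], [0.599, 0.644], [0.593, 0.709]]
scene [435.  110.9] 172 [0.6588 0.6723 0.07  ] [[0.636, 0.703], [0.641, 0.639], [0.679, 0.639], [0.677, 0.704]]
scene 
[... 288 characters left out ...]
.534], [0.679, 0.53], [0.673, 0.598]]
scene [442.6 138.2] 216 [0.7402 0.5607 0.07  ] [[0.719, 0.594], [0.723, 0.527], [0.762, 0.533], [0.756, 0.597]]
side [377.5 181.8] 706 [ 0.9113 -0.1265  0.07  ] [[0.897, 0.15], [0.898, -0.338], [0.922, -0.336], [0.926, 0.149]]
side [264.1 231.7] 282 [ 0.4492 -0.136   0.07  ] [[0.483, -0.11], [0.427, -0.102], [0.417, -0.159], [0.469, -0.171]]
side [278.2 255.8] 675 [ 0.4286 -0.243   0.07  ] [[0.484, -0.221], [0.411, -0.185], [0.374, -0.265], [0.448, -0.298]]
[[-0.001  0.26   0.966]
 [-0.002  0.966 -0.26 ]
 [-1.    -0.002 -0.   ]]
wristcam in tool [-0.16901983 -0.00123806 -0.06840302] [[ 0.    -0.273  0.962]
 [ 1.     0.001  0.   ]
 [-0.001  0.962  0.273]]
```

Call:
step_arm(
  increments=[0,-0.6,0.68,1.5,0,0,-1.2,1.36,3,0,0,-1.8,2.04,4.5,0,0,-2.4,2.72,6,0,0,-3,3.4,7.5,0],
  grip_force=20,
)

```text
t: 0.78
tcp_pos: [0.313, 0.3747, 0.2045]
tool_rot: [0.314, 0.633, -0.315, 0.633]
force: [1.6, 0.9, -0.8]
finger_gap: 1.0
```

```bash
cat >> h.py <<'E'
from scipy.spatial.transform import Rotation as Ro
def rel(p,head):
    "increments to bring TCP to p, tool z heading (deg)"
    s=sense();M=Ro.from_quat(s["tool_rot"]).as_matrix()
    d=M.T@(np.asarray(p)-s["tcp_pos"])/.06
    h=np.degrees(np.arctan2(M[1,2],M[0,2]))
    print("t",round(s["t"],2),"tcp",s["tcp_pos"].round(4),"head",h.round(2),"x-axis",M[:,0].round(3),"F",s["force"].round(1),"gap",round(s["finger_gap"],3))
    print("REL",d.round(3),"turn",round(((h-head+180)%360-180)/5,3))
E
python3 -c "
from h import *
rel([.408,.234,.205],-74.1)"
```

```text
t 0.78 tcp [0.313  0.3747 0.2045] head -52.78 x-axis [-0.001 -0.002 -1.   ] F [ 1.6  0.9 -0.8] gap 1.0
REL [-0.005 -0.157  2.825] turn 4.263
```

Call:
step_arm(
  increments=[0,-0.04,0.8,1.5,0,0,-0.08,1.6,3,0,0,-0.13,2.4,4.26,0,0,-0.16,2.82,4.26,0,0,-0.16,2.82,4.26,0],
)

```text
t: 1.4
tcp_pos: [0.4087, 0.2329, 0.2046]
tool_rot: [0.426, 0.563, -0.427, 0.564]
force: [-0.4, -0.1, 0.8]
finger_gap: 1.003
```

```bash
python3 - <<'E'
from h import *
rel([.408,.234,.205],-74.1)
m=camera_model("wrist");im=snapshot("wrist");cv2.imwrite("pics/w1.png",im)
for n,p in (("rear",(.393,.289,.11)),("collar",(.4205,.191,.11)),("tip",(.4535,.077,.11)),("mouth",(.651,-.077,.13))): print(n,proj(m,p))
np.savez("pics/w1.npz",**m)
E
```

```text
t 1.4 tcp [0.4087 0.2329 0.2046] head -74.28 x-axis [-0.001 -0.002 -1.   ] F [-0.4 -0.1  0.8] gap 1.003
REL [-0.007 -0.006 -0.02 ] turn -0.036
rear [253.16450654 114.45390382]
collar [252.91036446 227.80999722]
tip [253.61490696 334.71913432]
mouth [382.60052204 493.91417947]
```

View pics/w1.png

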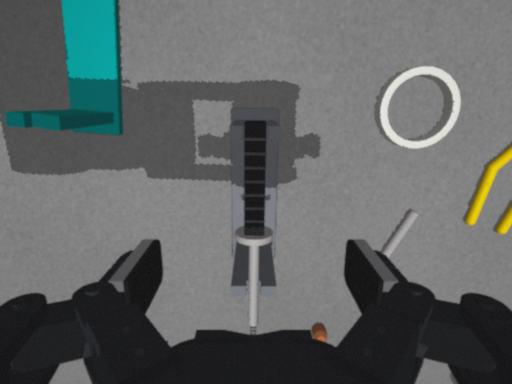

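The wrist view shows the rod centred between the open fingers. The handle's rear edge is at about (255,120), the collar at about (254,237), and the pin's end at about (253,332).

```bash
python3 - <<'E'
from h import *
m=dict(np.load("pics/w1.npz"))
u=np.array([.274,-.962])
for n,p,z in (("rear",(255,120.5),.12),("tip",(253,332),.11),("collar",(254,236),.11),("col hi",(254,246),.128),("col lo",(254,228),.128)):
    X=onz(m,*p,z); print(n,X.round(4), (X[:2]-[.4087,.2329])@u)
im=cv2.imread("pics/w1.png")
print(im[100:130,255].max(1)); print(im[222:252,254].max(1)); print(im[318:340,253].max(1))
for r in (150,180,210,270,300): print(r,im[r,225:285].max(1))
E
```

```text
rear [0.3956 0.2852 0.12  ] -0.05389875324244906
tip [0.452  0.0801 0.11  ] 0.1588944004426109
collar [0.4237 0.1834 0.11  ] 0.05176572420034661
col hi [0.424  0.1821 0.128 ] 0.053110993873124145
col lo [0.4194 0.1984 0.128 ] 0.03610462095554181
[84 82 84 85 87 85 83 79 76 80 83 81 83 82 83 82 81 81 81 76 56 29 23 25
 29 25 28 27 24 27]
[ 47  27  26  27  29  34  42  41  42  42  40  41  46  61  79  84  91 126
 170 188 185 183 184 182 182 182 182 184 183 180]
[176 175 175 177 175 176 176 171 143  93 103 113  94  96 118 116  77  46
  34  32  25  28]
150 [82 81 81 85 83 81 78 80 82 83 83 82 83 84 83 83 83 82 75 53 30 27 22 29
 27 28 28 25 26 25 25 27 29 29 28 28 29 27 29 28 44 68 79 80 81 80 80 80
 80 81 80 81 76 77 82 83 84 82 84 85]
180 [101  90  88  99 107 100  88  80  84  83  82  82  83  83  84  81  83  81
  72  53  41  41  38  40  40  38  38  39  38  38  39  39  38  38  38  36
  39  37  37  42  64  77  80  80  82  79  82  81  83  83  80  77  77  82
  81  82  84  85  85  86]
210 [132 133 132 134 134 131 125 126 134 136 135 135 136 137 138 138 138 136
 118  79  40  35  32  32  36  35  34  36  35  33  34  31  34  34  34  33
  34  34  42  84 120 133 135 135 134 135 134 136 136 134 125 128 139 139
 139 140 137 132 131 131]
270 [132 133 132 132 133 132 130 110  77  63  61  63  64  64  62  64  65  63
  64  63  64  64  66  90 126 151 165 175 180 177 168 157 142 110  69  63
  62  64  63  64  63  62  63  62  62  63  62  62  72 103 128 130 129 127
 129 132 135 136 133 131]
300 [130 130 131 132 132 133 133 135 136 135 132 129 129 127 125 126 126 128
 130 132 133 133 131 129 129 149 169 177 176 171 161 147 127 121 126 126
 127 128 129 129 129 129 130 128 129 130 130 130 131 128 128 127 129 129
 129 130 130 128 130 128]
```

Call:
step_arm(
  increments=[0.4,0,0.1,0,0,0.9,-0.01,0.1,0,0,1.4,-0.01,0.1,0,0,1.8,-0.01,0.1,0,0,1.89,-0.01,0.1,0,0],
)

```text
t: 2.08
tcp_pos: [0.4067, 0.2283, 0.0899]
tool_rot: [0.424, 0.565, -0.428, 0.563]
force: [-1.2, -0.7, 0.9]
finger_gap: 1.001
```

Call:
step_arm(
  increments=[0,0,0,0,0.5,0,0,0,0,1,0,0,0,0,1,0,0,0,0,1,0,0,0,0,1],
  grip_force=30,
)

```text
t: 2.7
tcp_pos: [0.4078, 0.2286, 0.0907]
tool_rot: [0.425, 0.565, -0.427, 0.564]
force: [0.3, 0.7, 6.8]
finger_gap: 0.191
```

```bash
python3 - <<'E'
from h import *
rel([.408,.234,.150],-74.1)
E
```

```text
t 2.7 tcp [0.4078 0.2286 0.0907] head -74.12 x-axis [-0.002 -0.001 -1.   ] F [0.3 0.7 6.8] gap 0.191
REL [-0.988  0.025 -0.085] turn -0.005
```

Call:
step_arm(
  increments=[-0.2,0,0,0,1,-0.5,0,0,0,1,-0.9,0,0,0,1,-1.3,0,0,0,1,-1.5,0,0,0,1],
)

```text
t: 3.32
tcp_pos: [0.4079, 0.2287, 0.1819]
tool_rot: [0.426, 0.565, -0.427, 0.564]
force: [-0.3, -0.1, -2.2]
finger_gap: 0.191
```

```bash
python3 - <<'E'
from h import *
s=sense();print(s["force"],s["ft_torque"],s["finger_gap"])
rel([.62,.15,.20],-77.7)
a=snapshot("scene");b=snapshot("side");cv2.imwrite("pics/sc2.png",a);cv2.imwrite("pics/sd2.png",b)
out=np.zeros((600,800,3),np.uint8);u=np.array([.274,-.962,0]);T=s["tcp_pos"]+[0,0,.019]
for i,(n,im) in enumerate((("scene",a),("side",b))):
    c=proj(camera_model(n),T+u*.08).astype(int);x,y=c-[50,75];x=max(x,0);y=max(y,0)
    print(n,x,y); out[:,400*i:400*i+400]=cv2.resize(im[y:y+150,x:x+100],(400,600),interpolation=cv2.INTER_CUBIC)
    for k in (-.061,.045,.14,.16): print(k,((proj(camera_model(n),T+u*k)-[x,y]+.5)*4-.5).round(0))
cv2.imwrite("pics/m2.png",out)
E
```

```text
[-0.26731393 -0.07260713 -2.21010202] [-0.00262058 -0.03978519  0.02309885] 0.19120217760692165
t 3.33 tcp [0.4079 0.2287 0.1819] head -74.12 x-axis [-0.002 -0.001 -1.   ] F [-0.3 -0.1 -2.2] gap 0.191
REL [-0.305  3.041  2.229] turn 0.715
scene 226 44
-0.061 [291. 194.]
0.045 [225. 274.]
0.14 [159. 354.]
0.16 [144. 372.]
side 161 78
-0.061 [ 90. 243.]
0.045 [174. 286.]
0.14 [255. 329.]
0.16 [273. 338.]
```

View pics/m2.png

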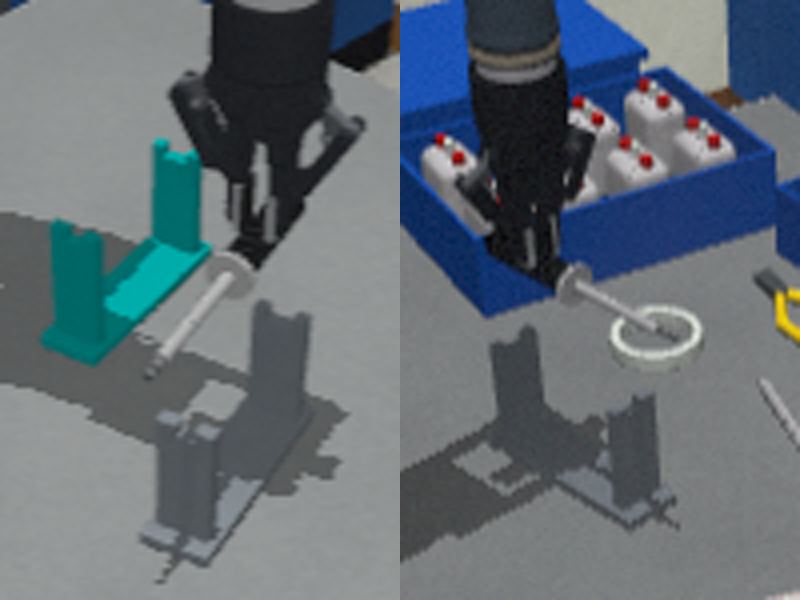

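The lifted rod is level and held as predicted, with the collar about 45 mm ahead of the grip. Next I'll look at the tube and tile from closer up.

Call:
step_arm(
  increments=[-0.45,0.28,0.8,0.14,1,-0.9,0.57,1.65,0.28,1,-1.3,0.86,2.5,0.42,1,-1.65,1.15,3.4,0.57,1,-1.97,1.43,4.27,0.71,1],
)

```text
t: 4.05
tcp_pos: [0.5612, 0.0044, 0.2994]
tool_rot: [0.443, 0.551, -0.444, 0.55]
force: [1.1, -0.1, -2.1]
finger_gap: 0.194
```

Call:
step_arm(
  increments=[0,0,0,0,1,0,0,0,0,1,0,0,0,0,1,0,0,0,0,1,0,0,0,0,1],
)

```text
t: 4.68
tcp_pos: [0.5607, 0.0053, 0.2993]
tool_rot: [0.443, 0.552, -0.444, 0.55]
force: [0.1, 0.0, -1.4]
finger_gap: 0.198
```

```bash
python3 - <<'E'
from h import *
rel([.561,.006,.30],-77.7)
m=camera_model("wrist");im=snapshot("wrist");cv2.imwrite("pics/w2.png",im);np.savez("pics/w2.npz",**m)
for n,p in (("mouth",(.651,-.077,.13)),("tile",(.449,-.136,.07))): print(n,proj(m,p))
cv2.imwrite("pics/w2b.png",cv2.resize(im,(800,600),interpolation=cv2.INTER_CUBIC))
E
```

```text
t 4.67 tcp [0.5607 0.0053 0.2993] head -77.65 x-axis [-0.003  0.    -1.   ] F [ 0.1  0.  -1.4] gap 0.198
REL [-0.012  0.007 -0.011] turn 0.011
mouth [311.52864543 247.1873163 ]
tile [154.24857025 236.94183314]
```

View pics/w2b.png

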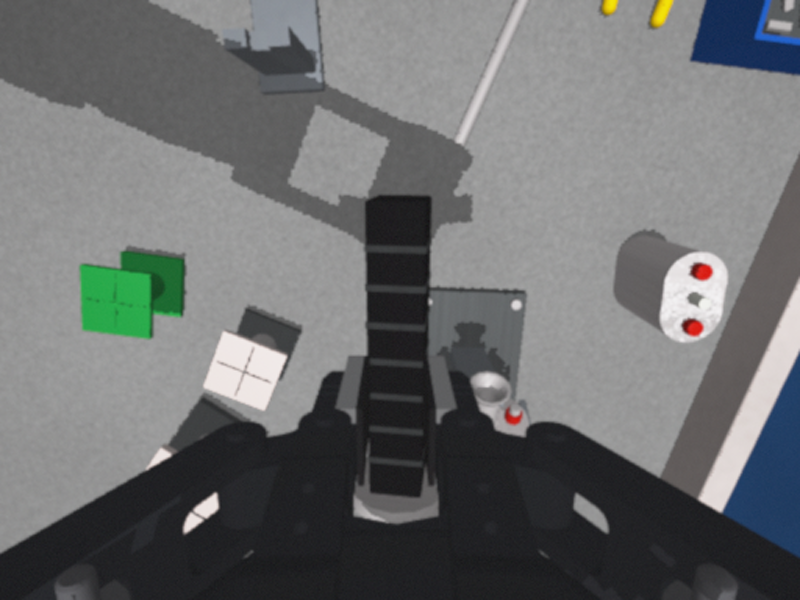

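The wrist view shows the tube mouth at about (489,391) of 800x600, close to the prediction. The small white tile with the cross is at (245,371), the green one at (117,300), and the larger white one is partly hidden at lower left. The rod's handle runs straight down the middle.

```bash
python3 - <<'E'
from h import *
m=dict(np.load("pics/w2.npz"));im=cv2.imread("pics/w2.png")
s=sense()
k=(im.min(2)>170).astype(np.uint8);k=cv2.morphologyEx(k,cv2.MORPH_CLOSE,np.ones((5,5)))
cn=[c for c in cv2.findContours(k,0,2)[0] if cv2.pointPolygonTest(c,(157,237),False)>0][0]
r=cv2.minAreaRect(cn);M=cv2.moments(cn);c=(M["m10"]/M["m00"],M["m01"]/M["m00"]);print("tile",c,r,onz(m,*c,.07),[onz(m,*p,.07)[:2].round(3).tolist() for p in cv2.boxPoints(r)])
g=im[225:285,292:345].max(2)
for i in range(0,60,2): print(225+i,' '.join('%3d'%v for v in g[i,::2]))
u=np.array([.213,-.977,0]);T=s["tcp_pos"]+[0,0,.019]
for n,k,z in (("rear top",-.061,.01),("rear bottom",-.061,-.01),("collar back top",.039,.018),("handle front top",.039,.01)): print(n,((proj(m,T+u*k+[0,0,z])+.5)/.64-.5).round(0))
E
```

```text
tile (155.81562244062243, 237.17628992628994) ((155.75515747070312, 237.13662719726562), (44.15442657470703, 39.056922912597656), 21.037511825561523) [ 0.45120489 -0.13587867  0.07      ] [[0.415, -0.16], [0.428, -0.101], [0.487, -0.112], [0.476, -0.172]]
225  73  75  76  73  73  74  74  74  75  81  85  64  67 102 101 102 105 102 105 105 109 151 155 154 156 155 155
227  73  74  73  76  74  75  75  73  75  74  70  65  65  81 100 103 105 103 105 104 119 154 154 152 152 150 152
229  74  75  76  75  75  76  75  74  73  76  72  64  65  65  79 103 104 102 104 104 122 153 154 151 150 151 154
231  74  76  74  74  75  74  73  73  74  75  75  68  65  65  62  80 104 102 105 106 138 159 154 154 154 151 153
233  72  73  74  74  74  75  75  74  71  74  75  71  66  66  64  77  96  96 102 105 135 158 150 151 154 155 153
235  71  72  74  75  73  74  74  73  74  74  73  74  67  64  63  68  66  87 104 105 138 155 154 154 152 153 153
237  51  60  73  73  74  74  75  83  87 102 106  90  78  66  64  86  66  85 104 104 141 157 158 154 152 154 155
239  34  39  45  69  74  79 110 158 178 189 202 185 168 130 
[... 1917 characters left out ...]
66 169 168 165 166 151  76  35  32  36
275  38  36  34  36  38  35  35  35  35  37  34  31  57 122 147 167 166 165 167 168 167 164 119  39  36  37  37
277  34  35  33  34  33  35  33  35  36  36  35  37  35  36  46  74 120 136 147 159 165 162 102  37  33  35  36
279  35  32  34  33  34  37  33  34  35  37  37  35  33  33  37  36  38  39  48  57  74 107  79  37  36  35  35
281  34  35  36  34  35  37  34  35  35  31  33  33  36  35  37  38  35  36  33  37  36  35  31  35  35  37  35
283  35  34  35  32  35  33  33  32  34  34  32  34  34  34  35  36  35  36  36  35  37  37  33  37  35  38  34
rear top [395. 186.]
rear bottom [396. 183.]
collar back top [395. 503.]
handle front top [395. 487.]
```

```bash
python3 - <<'E'
from h import *
m=dict(np.load("pics/w2.npz"))
print(onz(m,313,248.5,.13))
for h in (-77.7,):
    u=np.array([np.cos(np.radians(h)),np.sin(np.radians(h)),0]);v=np.array([-u[1],u[0],0])
    X=np.array([.652,-.079,.13])
    d=np.radians(25);ax=u*np.cos(d)-np.array([0,0,np.sin(d)]);nz=u*np.sin(d)+np.array([0,0,np.cos(d)])
    for r,dp in ((17,0),(13,0),(7,.010)):
        for a in (0,90,180,270): print(r,dp,a,proj(m,X+ax*dp+r/1e3*(v*np.cos(np.radians(a))+nz*np.sin(np.radians(a)))).round(1))
# bolts on base in wrist: light spots (516,304),(430,301) of 800
for p in ((516,304),(430,301)): print(onz(m,(p[0]+.5)*.64-.5,(p[1]+.5)*.64-.5,.014).round(4))
for p in ((525,291),(430,288)): print("edge",onz(m,(p[0]+.5)*.64-.5,(p[1]+.5)*.64-.5,.012).round(4))
E
```

```text
[ 0.65319822 -0.07829501  0.13      ]
17 0 0 [326.  248.9]
17 0 90 [314.  260.4]
17 0 180 [297.8 248.8]
17 0 270 [310. 238.]
13 0 0 [322.6 248.9]
13 0 90 [313.5 257.6]
13 0 180 [301.1 248.8]
13 0 270 [310.4 240.5]
7 0.01 0 [316.6 254. ]
7 0.01 90 [311.7 258.6]
7 0.01 180 [305.2 253.9]
7 0.01 270 [310.1 249.4]
[ 0.6908 -0.0355  0.014 ]
[ 0.6073 -0.0508  0.014 ]
edge [ 0.6964 -0.0212  0.012 ]
edge [ 0.6044 -0.0384  0.012 ]
```

Call:
step_arm(
  increments=[0,0.61,-0.67,0.07,1,0.2,1.22,-1.34,0.07,1,1.0,1.22,-1.34,0.07,1,1.9,1.22,-1.34,0.07,1,2.7,1.22,-1.34,0.07,1],
)

```text
t: 5.35
tcp_pos: [0.6144, 0.0999, 0.1356]
tool_rot: [0.444, 0.551, -0.445, 0.549]
force: [1.4, -0.0, -2.1]
finger_gap: 0.193
```

```bash
python3 - <<'E'
from h import *
rel([.6151,.0995,.106],-78)
E
```

```text
t 5.35 tcp [0.6144 0.0999 0.1356] head -77.95 x-axis [-0.003  0.    -1.   ] F [ 1.4 -0.  -2.1] gap 0.193
REL [0.493 0.011 0.01 ] turn 0.01
```

Call:
step_arm(
  increments=[0.25,0,0,0,1,0.49,0.01,0.01,0,1,0.49,0.01,0.01,0,1,0.49,0.01,0.01,0,1,0.49,0.01,0.01,0,1],
  grip_force=20,
)

```text
t: 5.98
tcp_pos: [0.6161, 0.0995, 0.1078]
tool_rot: [0.445, 0.55, -0.445, 0.55]
force: [0.9, -0.9, -1.0]
finger_gap: 0.193
```

```bash
cat >> h.py <<'E'
def montage(name):
    s=sense();M=Ro.from_quat(s["tool_rot"]).as_matrix();u=M[:,2];T=s["tcp_pos"]-M[:,0]*.019
    out=np.zeros((600,800,3),np.uint8)
    for i,n in enumerate(("scene","side")):
        im=snapshot(n);m=camera_model(n);x,y=proj(m,(.645,-.02,.14)).astype(int)-[50,75]
        out[:,400*i:400*i+400]=cv2.resize(im[y:y+150,x:x+100],(400,600),interpolation=cv2.INTER_CUBIC)
        f=lambda X:tuple(((proj(m,X)-[x,y]+.5)*4-.5+[400*i,0]).round(0).astype(int).tolist())
        print(n,(x,y),"grip",f(T),"collar",f(T+.047*u),"tip",f(T+.162*u),"mouth",f((.653,-.0785,.13)))
    cv2.imwrite(name,out)
E
python3 - <<'E'
from h import *
rel([.6151,.0995,.106],-78)
montage("pics/m3.png")
E
```

```text
t 5.97 tcp [0.6161 0.0995 0.1078] head -77.95 x-axis [-0.  0. -1.] F [ 0.9 -0.9 -1. ] gap 0.193
REL [ 0.029 -0.016 -0.004] turn 0.01
scene (np.int64(244), np.int64(140)) grip (292, 182) collar (257, 231) tip (162, 363) mouth (143, 383)
side (np.int64(246), np.int64(98)) grip (493, 260) collar (532, 282) tip (635, 340) mouth (653, 347)
```

View pics/m3.png

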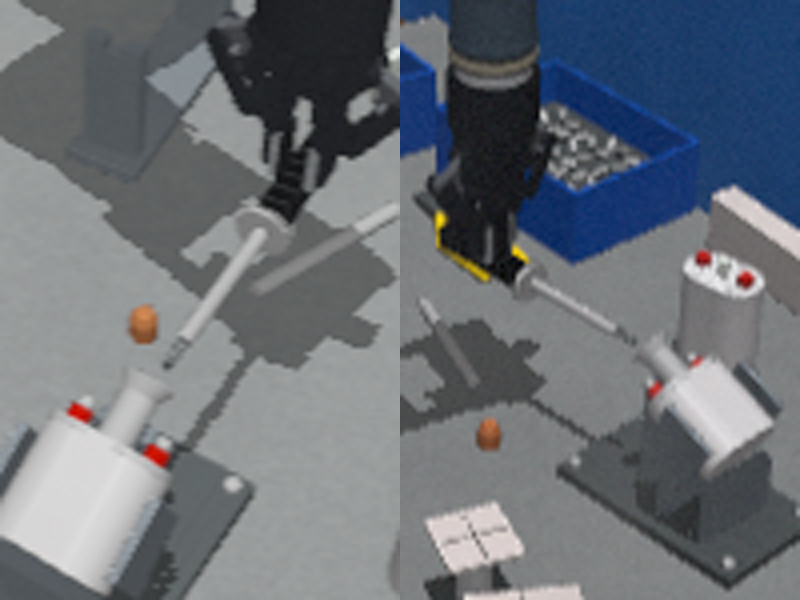

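The rod is lined up level before the mouth. The tip is at (167,364) with the mouth at (146,381) in the scene crop, and (633,342) with (647,349) in the side crop. The tip is about 17 mm short of the mouth, so I'll advance 30 mm.

Call:
step_arm(
  increments=[0.03,-0.01,0.1,0,1,0.03,-0.01,0.25,0,1,0.03,-0.01,0.4,0,1,0.03,-0.01,0.5,0,1,0.03,-0.01,0.5,0,1],
)

```text
t: 6.7
tcp_pos: [0.6215, 0.0692, 0.1054]
tool_rot: [0.445, 0.55, -0.445, 0.549]
force: [0.5, 0.5, -2.8]
finger_gap: 0.196
```

```bash
python3 - <<'E'
from h import *
rel([.6151,.0995,.106],-78);print(sense()["ft_torque"])
E
```

```text
t 6.7 tcp [0.6215 0.0692 0.1054] head -78.02 x-axis [-0.001  0.    -1.   ] F [ 0.5  0.5 -2.8] gap 0.196
REL [-0.01  -0.    -0.516] turn -0.004
[ 0.04304865 -0.00809924  0.04528682]
```

Call:
step_arm(
  increments=[-0.09,0,0,0,1,-0.19,0,0.01,0,1,-0.28,0,0.015,0,1,-0.37,0,0.03,0,1,-0.47,0,0.04,0,1],
)

```text
t: 7.32
tcp_pos: [0.622, 0.067, 0.134]
tool_rot: [0.445, 0.55, -0.445, 0.549]
force: [-0.9, 0.5, -2.6]
finger_gap: 0.195
```

```bash
python3 - <<'E'
from h import *
rel([.6151,.0995,.106],-78);print(sense()["ft_torque"])
montage("pics/m4.png")
E
```

```text
t 7.33 tcp [0.622 0.067 0.134] head -78.01 x-axis [-0.001  0.    -1.   ] F [-0.9  0.5 -2.6] gap 0.195
REL [ 0.466  0.001 -0.554] turn -0.001
[ 0.23093579  0.10431138 -0.01537974]
scene (np.int64(244), np.int64(140)) grip (270, 186) collar (233, 237) tip (132, 375) mouth (143, 383)
side (np.int64(246), np.int64(98)) grip (520, 250) collar (561, 272) tip (667, 331) mouth (653, 347)
```

View pics/m4.png

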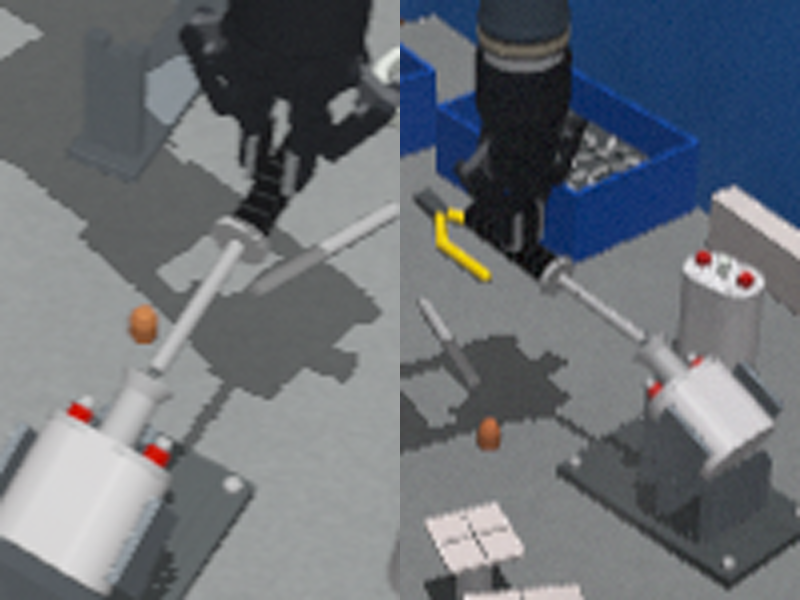

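The rod is pivoting in the grip as planned: its tip is held in the mouth at (152,376) in the scene crop and (645,340) in the side crop. I'll carry on to 25°.

Call:
step_arm(
  increments=[-0.14,0,0.03,0,1,-0.27,0,0.06,0,1,-0.41,0,0.105,0,1,-0.54,0,0.155,0,1,-0.66,0,0.21,0,1],
)

```text
t: 8.05
tcp_pos: [0.6254, 0.0543, 0.1749]
tool_rot: [0.445, 0.549, -0.445, 0.55]
force: [0.1, -0.2, -3.2]
finger_gap: 0.195
```

```bash
python3 - <<'E'
from h import *
rel([.6151,.0995,.106],-78);print(sense()["ft_torque"])
E
```

```text
t 8.05 tcp [0.6254 0.0543 0.1749] head -78.03 x-axis [ 0.001  0.    -1.   ] F [ 0.1 -0.2 -3.2] gap 0.195
REL [ 1.148 -0.013 -0.772] turn -0.006
[0.15758233 0.03070431 0.00982714]
```

Call:
step_arm(
  increments=[0.08,0,0.18,0,1,0.17,0,0.36,0,1,0.25,0,0.54,0,1,0.34,0,0.73,0,1,0.42,0,0.9,0,1],
)

```text
t: 8.68
tcp_pos: [0.6366, 0.0003, 0.1488]
tool_rot: [0.445, 0.549, -0.445, 0.549]
force: [-0.5, 0.7, -1.5]
finger_gap: 0.191
```

```bash
python3 - <<'E'
from h import *
rel([.6442,-.0368,.130+.0199-.019],-78);print(sense()["ft_torque"])
montage("pics/m5.png")
E
```

```text
t 8.68 tcp [6.366e-01 3.000e-04 1.488e-01] head -78.06 x-axis [ 0.  0. -1.] F [-0.5  0.7 -1.5] gap 0.191
REL [ 0.299 -0.004  0.631] turn -0.012
[ 0.08885526  0.05102481 -0.00176342]
scene (np.int64(244), np.int64(140)) grip (218, 244) collar (177, 300) tip (64, 452) mouth (143, 383)
side (np.int64(246), np.int64(98)) grip (580, 267) collar (624, 291) tip (737, 352) mouth (653, 347)
```

View pics/m5.png

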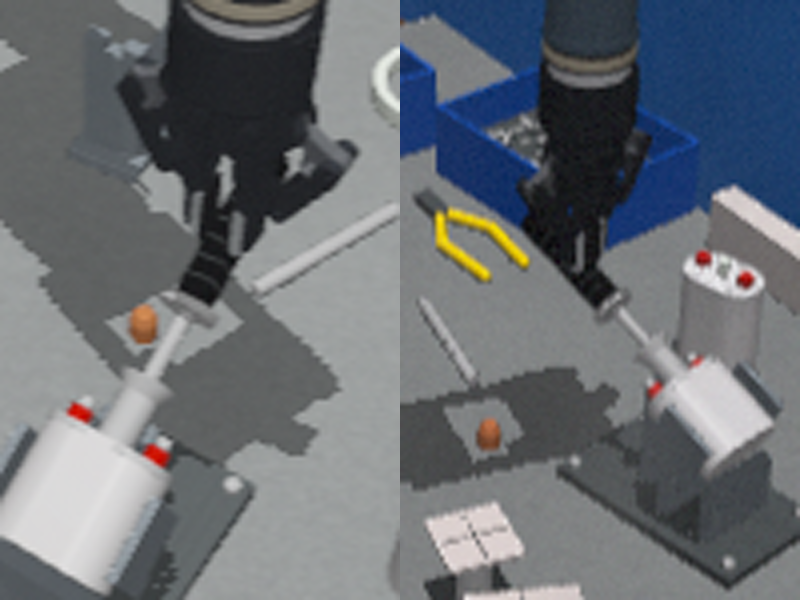

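The shaft is inside the tube and the collar is about 40 mm short of the mouth. Forces are small, so I'll continue and then creep onto the stop.

Call:
step_arm(
  increments=[0.05,0,0.1,0,1,0.1,0,0.21,0,1,0.145,0,0.31,0,1,0.19,0,0.41,0,1,0.235,0,0.51,0,1],
)

```text
t: 9.4
tcp_pos: [0.6428, -0.0301, 0.1344]
tool_rot: [0.446, 0.549, -0.446, 0.549]
force: [-0.6, 2.2, -1.1]
finger_gap: 0.192
```

```bash
python3 - <<'E'
from h import *
rel([.6442,-.0368,.130+.0199-.019],-78);print(sense()["ft_torque"])
E
```

```text
t 9.4 tcp [ 0.6428 -0.0301  0.1344] head -78.13 x-axis [-0.     0.001 -1.   ] F [-0.6  2.2 -1.1] gap 0.192
REL [ 0.059 -0.001  0.114] turn -0.026
[ 0.36292125  0.14722139 -0.0822894 ]
```

Call:
step_arm(
  increments=[0.01,0,0.02,0,1,0.02,0,0.04,0,1,0.03,0,0.065,0,1,0.04,0,0.085,0,1,0.05,0,0.105,0,1],
)

```text
t: 10.02
tcp_pos: [0.6441, -0.0361, 0.1315]
tool_rot: [0.446, 0.549, -0.445, 0.549]
force: [-0.8, 3.0, -0.7]
finger_gap: 0.194
```

Call:
step_arm(
  increments=[0,0,0.01,0,1,0.01,0,0.02,0,1,0.015,0,0.03,0,1,0.015,0,0.03,0,1,0.015,0,0.03,0,1],
)

```text
t: 10.65
tcp_pos: [0.6445, -0.0378, 0.1306]
tool_rot: [0.446, 0.549, -0.445, 0.549]
force: [-1.5, 2.8, -1.0]
finger_gap: 0.192
```

```bash
python3 - <<'E'
from h import *
rel([.6442,-.0368,.130+.0199-.019],-78);print(sense()["ft_torque"])
E
```

```text
t 10.65 tcp [ 0.6445 -0.0378  0.1306] head -78.12 x-axis [-0.     0.001 -1.   ] F [-1.5  2.8 -1. ] gap 0.192
REL [-0.005 -0.001 -0.017] turn -0.024
[0.48086032 0.16680718 0.00222309]
```

Call:
step_arm(
  increments=[0.005,0,0.01,0,1,0.01,0,0.02,0,1,0.015,0,0.03,0,1,0.02,0,0.045,0,1,0.02,0,0.045,0,1],
)

```text
t: 11.28
tcp_pos: [0.6446, -0.0379, 0.1304]
tool_rot: [0.447, 0.55, -0.444, 0.548]
force: [-2.6, 8.8, 4.7]
finger_gap: 0.195
```

Call:
step_arm(
  increments=[0.005,0,0.01,0,1,0.01,0,0.02,0,1,0.015,0,0.03,0,1,0.02,0,0.045,0,1,0.02,0,0.045,0,1],
)

```text
t: 11.9
tcp_pos: [0.6448, -0.0378, 0.1303]
tool_rot: [0.448, 0.551, -0.444, 0.546]
force: [-3.2, 9.3, 7.6]
finger_gap: 0.193
```

```bash
python3 - <<'E'
from h import *
rel([.6442,-.0368,.130+.0199-.019],-78);print(sense()["ft_torque"])
montage("pics/m6.png")
E
```

```text
t 11.9 tcp [ 0.6448 -0.0378  0.1303] head -78.18 x-axis [-0.001  0.01  -1.   ] F [-3.2  9.3  7.6] gap 0.193
REL [-0.01  -0.006 -0.018] turn -0.035
[1.7591144  0.52466188 0.00565895]
scene (np.int64(244), np.int64(140)) grip (182, 311) collar (139, 370) tip (22, 531) mouth (143, 383)
side (np.int64(246), np.int64(98)) grip (615, 306) collar (660, 331) tip (775, 396) mouth (653, 347)
```

View pics/m6.png

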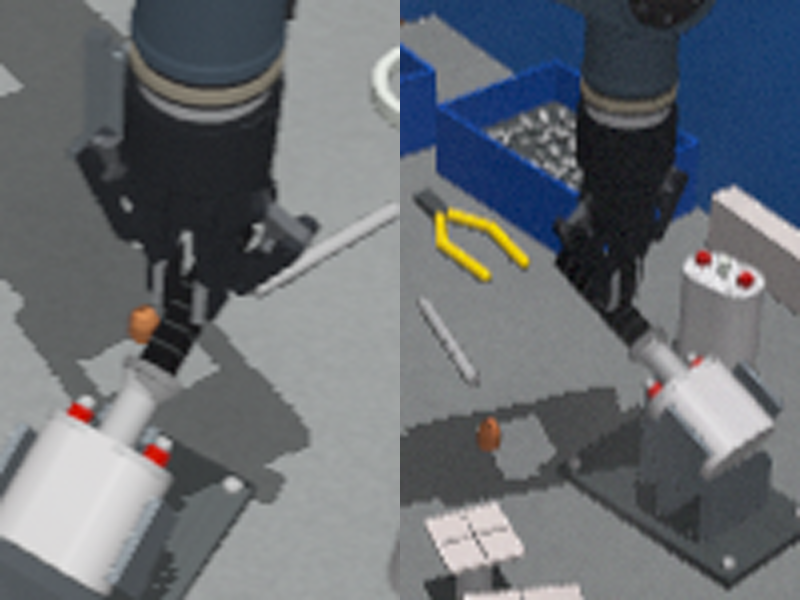

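The collar at (150,378) in the scene crop and (648,345) in the side crop sits on the tube's mouth. Motion stopped with a clear force rise (about 10 N along the axis), so it is seated. I'll withdraw along the slope.

Call:
step_arm(
  increments=[-0.1,0,-0.22,0,1,-0.22,0,-0.48,0,1,-0.35,0,-0.76,0,1,-0.48,0,-1.04,0,1,-0.62,0,-1.33,0,1],
)

```text
t: 12.62
tcp_pos: [0.6283, 0.0412, 0.1689]
tool_rot: [0.448, 0.551, -0.443, 0.547]
force: [0.7, -0.4, -1.8]
finger_gap: 0.194
```

```bash
python3 - <<'E'
from h import *
u=np.array([.208,-.978])
rel([.6442,-.0368,.104],-78);s=sense();print(s["ft_torque"],"s",(s["tcp_pos"][:2]-[.653,-.0785])@u,"grip z rel",s["tcp_pos"][2]+.019-.13)
E
```

```text
t 12.62 tcp [0.6283 0.0412 0.1689] head -78.15 x-axis [-0.001  0.009 -1.   ] F [ 0.7 -0.4 -1.8] gap 0.194
REL [ 1.069 -0.009  1.336] turn -0.029
[ 0.06087934  0.01140316 -0.04942278] s -0.12219296849064847 grip z rel 0.05787359063549813
```

Call:
step_arm(
  increments=[0.11,0,-0.05,0,1,0.22,0,-0.1,0,1,0.33,0,-0.145,0,1,0.44,0,-0.185,0,1,0.55,0,-0.22,0,1],
)

```text
t: 13.25
tcp_pos: [0.6256, 0.0544, 0.1353]
tool_rot: [0.448, 0.551, -0.444, 0.546]
force: [-0.5, 0.8, -1.0]
finger_gap: 0.191
```

Call:
step_arm(
  increments=[0.11,0,-0.025,0,1,0.22,0,-0.05,0,1,0.33,0,-0.07,0,1,0.44,0,-0.09,0,1,0.53,0,-0.1,0,1],
)

```text
t: 13.88
tcp_pos: [0.6242, 0.0605, 0.1031]
tool_rot: [0.448, 0.551, -0.444, 0.546]
force: [-1.2, 0.7, -0.7]
finger_gap: 0.195
```

```bash
python3 - <<'E'
from h import *
u=np.array([.208,-.978])
rel([.6236,.0594,.104],-78);s=sense();print(s["ft_torque"],"s",(s["tcp_pos"][:2]-[.653,-.0785])@u,"grip z rel",s["tcp_pos"][2]+.019-.13)
M=Ro.from_quat(s["tool_rot"]).as_matrix();m=camera_model("wrist");print("cam in tool",(M.T@(-m["R"].T@m["t"]-s["tcp_pos"])).round(4))
im=[snapshot("scene"),snapshot("side"),snapshot("wrist")]
for n,i in zip(("scene","side","wrist"),im): cv2.imwrite(f"pics/lv_{n}.png",i)
# shaft line fit: bright low-saturation pixels near predicted shaft, compare w. level projection direction
u3=M[:,2];T=s["tcp_pos"]-M[:,0]*.019
for n,i in zip(("scene","side"),im):
    c=camera_model(n);a=proj(c,T+.055*u3);b=proj(c,T+.12*u3);d=(b-a)/np.linalg.norm(b-a);nn=np.array([-d[1],d[0]])
    g=cv2.GaussianBlur(i,(0,0),.6).max(2).astype(np.float32);off=[]
    for t in np.linspace(0,1,9):
        p=a+t*(b-a);k=np.arange(-8,8.1,.25);v=cv2.remap(g,(p[0]+nn[0]*k).astype(np.float32)[None],(p[1]+nn[1]*k).astype(np.float32)[None],1)[0]
        j=np.argmax(v);w=np.clip(v-v[j]*.8,0,None)*(abs(k-k[j])<2.5);off.append(((w*k).sum()/w.sum()).round(2))
    up=(proj(c,T+.09*u3+[0,0,.01])-proj(c,T+.09*u3))@nn
    print(n,off,"len",np.linalg.norm(b-a),"px per 10mm up",up.round(2))
E
```

```text
t 13.88 tcp [0.6242 0.0605 0.1031] head -78.17 x-axis [-0.001  0.009 -1.   ] F [-1.2  0.7 -0.7] gap 0.195
REL [-0.015 -0.013  0.015] turn -0.034
[-0.00400363  0.05419792 -0.01553274] s -0.14190413753756095 grip z rel -0.00790949563586786
cam in tool [-0.169   0.     -0.0677]
scene [np.float64(-0.49), np.float64(-0.21), np.float64(-0.43), np.float64(-0.36), np.float64(-0.32), np.float64(-0.25), np.float64(0.05), np.float64(0.17), np.float64(0.23)] len 23.690578939819176 px per 10mm up 1.37
side [np.float64(-0.45), np.float64(-0.79), np.float64(-0.93), np.float64(-0.9), np.float64(-0.99), np.float64(-1.11), np.float64(-1.17), np.float64(-1.13), np.float64(-1.15)] len 16.932570232444032 px per 10mm up -2.24
```

```bash
cat >> h.py <<'E'
def shaftdir(ims,T,u3,lo=.06,hi=.125,pitch=0):
    "3D shaft direction from the scene and side views: meet of the two planes through the camera and the fitted image line"
    N=[];u3=u3/np.linalg.norm(u3)
    for n,i in zip(("scene","side"),ims):
        c=camera_model(n);a=proj(c,T+lo*u3);b=proj(c,T+hi*u3);d=(b-a)/np.linalg.norm(b-a);nn=np.array([-d[1],d[0]])
        g=cv2.GaussianBlur(i,(0,0),.6).max(2).astype(np.float32);P=[]
        for t in np.linspace(0,1,15):
            p=a+t*(b-a);k=np.arange(-5,5.1,.25);v=cv2.remap(g,(p[0]+nn[0]*k).astype(np.float32)[None],(p[1]+nn[1]*k).astype(np.float32)[None],1)[0]
            j=np.argmax(v);base=np.median(v);w=np.clip(v-(v[j]+base)/2,0,None)*(abs(k-k[j])<2.5);P.append(p+nn*(w*k).sum()/w.sum())
        vx,vy,x0,y0=cv2.fitLine(np.array(P,np.float32),cv2.DIST_HUBER,0,.01,.01).ravel()
        _,r1=ray(c,x0,y0);_,r2=ray(c,x0+20*vx,y0+20*vy);N.append(np.cross(r1,r2))
    D=np.cross(*N);D/=np.linalg.norm(D);D*=np.sign(D@u3)
    return "head %.2f pitch %.2f"%(np.degrees(np.arctan2(D[1],D[0])),np.degrees(np.arcsin(D[2])))
E
python3 - <<'E'
from h import *
I=lambda a,b:(cv2.imread(a),cv2.imread(b))
h=np.radians(-74.12)
print("lifted",shaftdir(I("pics/sc2.png","pics/sd2.png"),np.array([.4079,.2287,.2009]),np.array([np.cos(h),np.sin(h),0])))
s=sense();M=Ro.from_quat(s["tool_rot"]).as_matrix()
for hi in (.11,.12,.13): print("now",shaftdir(I("pics/lv_scene.png","pics/lv_side.png"),s["tcp_pos"]-M[:,0]*.019,M[:,2],.06,hi))
h=np.radians(-74.12)
print("start",shaftdir(I("pics/scene0.png","pics/side0.png"),np.array([.4079,.2287,.11]),np.array([np.cos(h),np.sin(h),0]),.06,.14))
E
```

```text
lifted head -73.29 pitch 2.30
now head -78.62 pitch 1.82
now head -79.00 pitch 1.83
now head -79.00 pitch 1.83
start head -74.73 pitch -0.75
```

By lip geometry the rod is level to about 0.5°. The two-view line fit gives 1.8°, with about ±2° of bias on the known-level pictures. Now I'll draw it fully out, level, and lift clear.

Call:
step_arm(
  increments=[0,0,-0.25,0,1,-0.02,0,-0.6,0,1,-0.05,0,-1.0,0,1,-0.5,0,-1.0,0,1,-1.1,0,-1.0,0,1],
)

```text
t: 14.65
tcp_pos: [0.6101, 0.1208, 0.1694]
tool_rot: [0.447, 0.553, -0.444, 0.546]
force: [0.8, -0.8, -1.4]
finger_gap: 0.189
```

```bash
python3 - <<'E'
from h import *
rel([.4198,.0105,.165],-78.2)
E
```

```text
t 14.65 tcp [0.6101 0.1208 0.1694] head -78.06 x-axis [-0.006  0.01  -1.   ] F [ 0.8 -0.8 -1.4] gap 0.189
REL [ 0.072 -3.483  1.143] turn 0.029
```

Call:
step_arm(
  increments=[0,-0.2,0.07,0,1,0.01,-0.55,0.18,0,1,0.02,-0.95,0.31,0,1,0.03,-1.35,0.44,0,1,0.04,-1.75,0.57,0,1],
  grip_force=40,
)

```text
t: 15.28
tcp_pos: [0.5112, 0.0661, 0.1655]
tool_rot: [0.446, 0.554, -0.444, 0.545]
force: [-0.6, -0.2, -2.3]
finger_gap: 0.17
```

Call:
step_arm(
  increments=[0,-0.4,0.13,0,1,0.01,-0.8,0.26,0,1,0.02,-1.2,0.4,0,1,0.03,-1.55,0.5,0,1,0.04,-1.73,0.57,0,1],
)

```text
t: 15.9
tcp_pos: [0.4138, 0.0118, 0.1626]
tool_rot: [0.445, 0.555, -0.445, 0.543]
force: [-0.2, -0.3, -1.4]
finger_gap: 0.179
```

```bash
python3 - <<'E'
from h import *
rel([.4198,.0105,.094],-78.2)
s=sense();M=Ro.from_quat(s["tool_rot"]).as_matrix();T=s["tcp_pos"]-M[:,0]*.019
im=[snapshot("scene"),snapshot("side")];cv2.imwrite("pics/f_scene.png",im[0]);cv2.imwrite("pics/f_side.png",im[1])
u=M[:,2].copy();u[2]=0
for hi in (.11,.135): print(shaftdir(im,T,u,.06,hi))
E
```

```text
t 15.9 tcp [0.4138 0.0118 0.1626] head -78.03 x-axis [-0.013  0.011 -1.   ] F [-0.2 -0.3 -1.4] gap 0.179
REL [1.142 0.105 0.058] turn 0.034
head -79.38 pitch -2.34
head -79.05 pitch -2.93
```

Call:
step_arm(
  increments=[0.15,0.03,0.01,0.03,1,0.45,0.05,0.03,0.03,1,0.8,0.08,0.05,0.03,1,1.05,0.1,0.06,0.03,1,1.13,0.1,0.06,0.03,1],
)

```text
t: 16.62
tcp_pos: [0.4208, 0.0103, 0.0937]
tool_rot: [0.446, 0.555, -0.446, 0.543]
force: [-0.3, -0.2, -2.5]
finger_gap: 0.178
```

```bash
python3 - <<'E'
from h import *
rel([.4198,.0105,.094],-78.2)
def sil(im,bg,n,T,u,lo=.06,hi=.13):
    c=camera_model(n);a=proj(c,T+lo*u);b=proj(c,T+hi*u);d=(b-a)/np.linalg.norm(b-a);nn=np.array([-d[1],d[0]])
    g=cv2.absdiff(im,bg).max(2).astype(np.float32);P=[];W=[]
    for t in np.linspace(0,1,15):
        p=a+t*(b-a);k=np.arange(-6,6.1,.1);v=cv2.remap(g,(p[0]+nn[0]*k).astype(np.float32)[None],(p[1]+nn[1]*k).astype(np.float32)[None],1)[0]
        j=abs(k)<2.5;h=v[j].max()/2;jj=np.flatnonzero(j)[np.argmax(v[j])];l=jj
        while l>0 and v[l]>h:l-=1
        r=jj
        while r<len(v)-1 and v[r]>h:r+=1
        P.append(p+nn*(k[l]+k[r])/2);W.append(k[r]-k[l])
    vx,vy,x0,y0=cv2.fitLine(np.array(P,np.float32),cv2.DIST_HUBER,0,.01,.01).ravel()
    print(n,"widths",np.round(W,1))
    _,r1=ray(c,x0,y0);_,r2=ray(c,x0+20*vx,y0+20*vy);return np.cross(r1,r2)
def run(L,ims,bgs,T,u):
    D=np.cross(*[sil(i,b,n,T,u) for n,i,b in zip(("scene","side"),ims,bgs)]);D*=np.sign(D@u)/np.linalg.norm(D)
    print(L,"head",np.degrees(np.arctan2(D[1],D[0])).round(2),"pitch",np.degrees(np.arcsin(D[2])).round(2))
r=cv2.imread
h=np.radians(-74.12)
run("lifted",(r("pics/sc2.png"),r("pics/sd2.png")),(r("pics/lv_scene.png"),r("pics/lv_side.png")),np.array([.4079,.2287,.2009]),np.array([np.cos(h),np.sin(h),0]))
s=sense();M=Ro.from_quat(s["tool_rot"]).as_matrix();T=s["tcp_pos"]-M[:,0]*.019;u=M[:,2].copy();u[2]=0;u/=np.linalg.norm(u)
im=[snapshot("scene"),snapshot("side")]
run("high",(r("pics/f_scene.png"),r("pics/f_side.png")),(r("pics/sc2.png"),r("pics/sd2.png")),T+[-.006,.0013,.07],u)
run("now",im,(r("pics/sc2.png"),r("pics/sd2.png")),T,u)
out=np.zeros((600,800,3),np.uint8)
for i,n in enumerate(("scene","side")):
    m=camera_model(n);x,y=proj(m,T+.09*u).astype(int)-[40,60]
    out[:,400*i:400*i+400]=cv2.resize(im[i][y:y+120,x:x+80],(400,600),interpolation=cv2.INTER_CUBIC)
    f=lambda X:tuple(((proj(m,X)-[x,y]+.5)*5-.5+[400*i,0]).round(0).astype(int).tolist())
    print(n,"collar",f(T+.046*u),"tip",f(T+.149*u),"tile",f((.4508,-.136,.07)),"4cm over",f((.4508,-.136,.113)))
cv2.imwrite("pics/m7.png",out)
E
```

```text
t 16.62 tcp [0.4208 0.0103 0.0937] head -78.2 x-axis [-0.013  0.012 -1.   ] F [-0.3 -0.2 -2.5] gap 0.178
REL [-0.005 -0.016 -0.007] turn 0.0
scene widths [5.6 2.3 2.  2.3 4.3 4.3 4.3 4.4 4.8 2.2 1.8 2.  2.1 2.2 2.3]
side widths [3.1 4.  1.4 2.4 1.7 2.  2.  1.7 3.7 3.  2.2 4.1 2.5 3.7 2. ]
lifted head -75.05 pitch -2.83
scene widths [5.6 5.7 5.8 6.1 5.8 2.1 3.  3.  2.1 2.7 2.7 2.5 2.5 2.4 2.4]
side widths [2.  2.1 2.4 2.6 2.  2.2 2.1 2.4 2.4 2.5 2.1 2.3 2.4 2.5 1.9]
high head -70.21 pitch -13.22
scene widths [5.8 5.9 5.3 2.3 2.4 2.7 2.7 2.4 2.6 2.4 2.5 2.4 2.7 2.6 2.4]
side widths [2.1 2.4 2.3 2.1 2.1 2.4 2.4 2.  2.3 2.5 2.4 2.2 2.5 2.6 2.4]
now head -75.15 pitch -8.31
scene collar (257, 251) tip (131, 382) tile (140, 437) 4cm over (130, 381)
side collar (554, 271) tip (671, 350) tile (670, 405) 4cm over (670, 350)
```

View pics/m7.png

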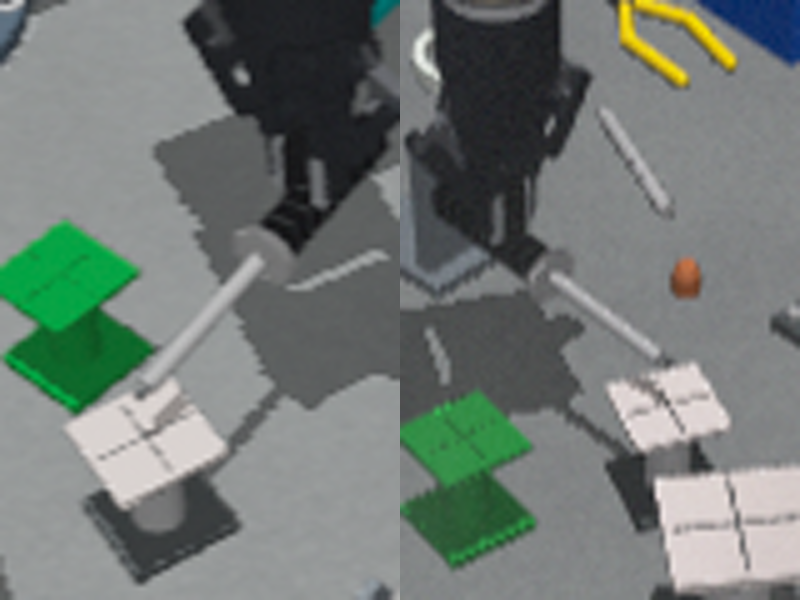

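In the last view the tip is at (143,388) in the scene crop and (669,362) in the side crop, about 10 mm lower than a level rod would put it. The rod has pitched about 5° nose-down, so it needs levelling. I'll rest the shaft on the fixed tile's far edge at the height where it must be level (TCP z about 0.0557), at the low grip force I'll keep to the end.

Call:
step_arm(
  increments=[0,0,0.25,0,1,0,0,0.5,0,1,0,0,0.67,0,1,0.08,0,0.67,0,1,0.2,0,0.67,0,1],
  grip_force=20,
)

```text
t: 17.35
tcp_pos: [0.4285, -0.0291, 0.0815]
tool_rot: [0.446, 0.555, -0.446, 0.542]
force: [0.2, -0.0, -2.3]
finger_gap: 0.171
```

Call:
step_arm(
  increments=[0.08,0,0,0,1,0.17,0,0,0,1,0.26,0,0,0,1,0.35,0,0,0,1,0.4,0,0,0,1],
)

```text
t: 17.98
tcp_pos: [0.4281, -0.0287, 0.0572]
tool_rot: [0.446, 0.555, -0.446, 0.542]
force: [0.6, 1.1, 0.2]
finger_gap: 0.176
```

```bash
python3 - <<'E'
from h import *
rel([.4283,-.0289,.0557],-78.2);print(sense()["ft_torque"])
E
```

```text
t 17.98 tcp [ 0.4281 -0.0287  0.0572] head -78.23 x-axis [-0.013  0.012 -1.   ] F [0.6 1.1 0.2] gap 0.176
REL [0.025 0.002 0.005] turn -0.006
[ 0.05575809 -0.00292907 -0.03904579]
```

Call:
step_arm(
  increments=[0.01,0,0,0,1,0.02,0,0,0,1,0.03,0,0,0,1,0.04,0,0,0,1,0.04,0,0,0,1],
)

```text
t: 18.6
tcp_pos: [0.428, -0.0285, 0.0549]
tool_rot: [0.446, 0.555, -0.446, 0.542]
force: [-0.5, 1.8, -0.2]
finger_gap: 0.176
```

Call:
step_arm(
  increments=[-0.1,0,0,0,1,-0.3,0,0,0,1,-0.6,0,0,0,1,-0.7,0,-0.2,0,1,-0.7,0,-0.4,0,1],
)

```text
t: 19.23
tcp_pos: [0.4235, -0.0048, 0.0977]
tool_rot: [0.447, 0.555, -0.446, 0.543]
force: [0.4, -0.0, -1.9]
finger_gap: 0.179
```

```bash
python3 - <<'E'
from h import *
rel([.4205,.0105,.094],-78.2);print(sense()["ft_torque"])
E
```

```text
t 19.23 tcp [ 0.4235 -0.0048  0.0977] head -78.25 x-axis [-0.012  0.012 -1.   ] F [ 0.4 -0.  -1.9] gap 0.179
REL [ 0.066  0.003 -0.259] turn -0.01
[ 0.04389139 -0.00145086 -0.00712797]
```

Call:
step_arm(
  increments=[0.02,0,-0.05,0,1,0.04,0,-0.12,0,1,0.06,0,-0.2,0,1,0.06,0,-0.26,0,1,0.06,0,-0.26,0,1],
)

```text
t: 19.85
tcp_pos: [0.4201, 0.0107, 0.0942]
tool_rot: [0.446, 0.555, -0.446, 0.542]
force: [0.2, 0.5, -1.8]
finger_gap: 0.173
```

```bash
python3 - <<'E'
from h import *
rel([.4205,.0105,.094],-78.2)
s=sense();M=Ro.from_quat(s["tool_rot"]).as_matrix();T=s["tcp_pos"]-M[:,0]*.019;u=M[:,2].copy();u[2]=0;u/=np.linalg.norm(u)
im=[snapshot("scene"),snapshot("side")]
for hi in (.115,.135): print(shaftdir(im,T,u,.075,hi))
out=np.zeros((600,800,3),np.uint8)
for i,n in enumerate(("scene","side")):
    m=camera_model(n);x,y=proj(m,T+.09*u).astype(int)-[40,60]
    out[:,400*i:400*i+400]=cv2.resize(im[i][y:y+120,x:x+80],(400,600),interpolation=cv2.INTER_CUBIC)
    f=lambda X:tuple(((proj(m,X)-[x,y]+.5)*5-.5+[400*i,0]).round(0).astype(int).tolist())
    print(n,"collar",f(T+.046*u),"tip",f(T+.149*u),"tile",f((.4508,-.136,.07)),"4cm over",f((.4508,-.136,.113)))
cv2.imwrite("pics/m8.png",out)
E
```

```text
t 19.85 tcp [0.4201 0.0107 0.0942] head -78.23 x-axis [-0.013  0.012 -1.   ] F [ 0.2  0.5 -1.8] gap 0.173
REL [0.003 0.005 0.005] turn -0.006
head -79.48 pitch -3.83
head -78.85 pitch -4.28
scene collar (256, 249) tip (131, 380) tile (140, 437) 4cm over (130, 381)
side collar (558, 271) tip (674, 349) tile (675, 405) 4cm over (675, 350)
```

View pics/m8.png

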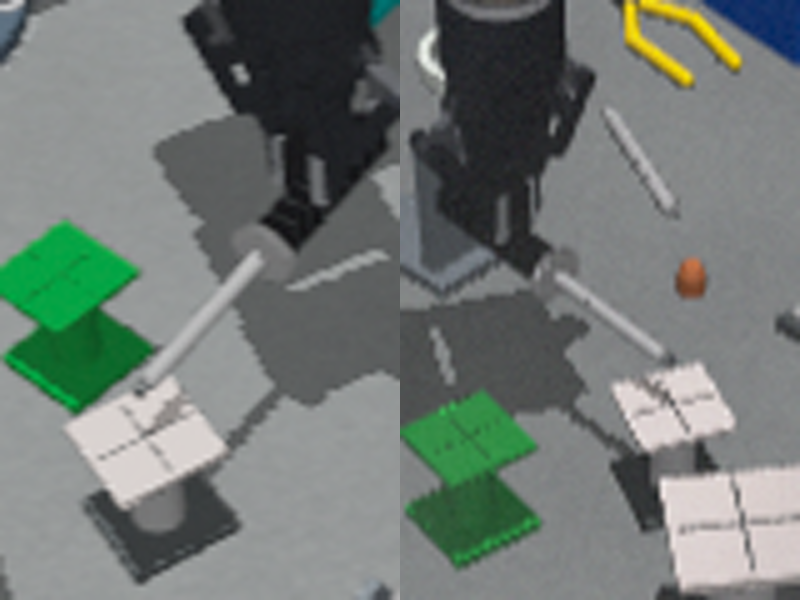

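The tip at (141,389) in the scene crop and (671,360) in the side crop still looks slightly low, about 2–4° by image, near the limit of these views. A touch test on the tile edge is sharper, so I'll go back there and watch at what height contact force appears and disappears.

Call:
step_arm(
  increments=[0,0,0.25,0,1,0.1,0,0.5,0,1,0.25,0,0.67,0,1,0.42,0,0.67,0,1,0.42,0,0.67,0,1],
)

```text
t: 20.58
tcp_pos: [0.4271, -0.0284, 0.0675]
tool_rot: [0.446, 0.556, -0.446, 0.541]
force: [-0.9, 0.6, -1.5]
finger_gap: 0.178
```

Call:
step_arm(
  increments=[0.03,0,0,0,1,0.07,0,0,0,1,0.09,0,0,0,1,0.09,0,0,0,1,0.09,0,0,0,1],
)

```text
t: 21.2
tcp_pos: [0.4271, -0.0283, 0.0622]
tool_rot: [0.446, 0.555, -0.446, 0.541]
force: [1.1, 0.0, -1.1]
finger_gap: 0.178
```

Call:
step_arm(
  increments=[0.03,0,0,0,1,0.06,0,0,0,1,0.06,0,0,0,1,0.06,0,0,0,1,0.06,0,0,0,1],
)

```text
t: 21.82
tcp_pos: [0.427, -0.0282, 0.0586]
tool_rot: [0.446, 0.555, -0.446, 0.541]
force: [0.3, 0.1, -0.2]
finger_gap: 0.174
```

Call:
step_arm(
  increments=[0.03,0,0,0,1,0.06,0,0,0,1,0.06,0,0,0,1,0.06,0,0,0,1,0.06,0,0,0,1],
)

```text
t: 22.45
tcp_pos: [0.4269, -0.0281, 0.055]
tool_rot: [0.446, 0.555, -0.446, 0.541]
force: [-1.2, 1.7, 0.1]
finger_gap: 0.177
```

```bash
python3 - <<'E'
from h import *
rel([.4283,-.0289,.0557],-78.2);print(sense()["ft_torque"])
E
```

```text
t 22.45 tcp [ 0.4269 -0.0281  0.055 ] head -78.28 x-axis [-0.015  0.013 -1.   ] F [-1.2  1.7  0.1] gap 0.177
REL [-0.012  0.02   0.018] turn -0.016
[ 0.14610773 -0.0204921  -0.00727882]
```

Contact starts at TCP z of about 0.061 rather than 0.0557, so the rod sits about 2° nose-down and springs back a little in the pads. I'll press past level by a few degrees, then probe again.

Call:
step_arm(
  increments=[0.03,0,0,0,1,0.06,0,0,0,1,0.1,0,0,0,1,0.13,0,0,0,1,0.13,0,0,0,1],
)

```text
t: 23.08
tcp_pos: [0.4266, -0.0281, 0.047]
tool_rot: [0.446, 0.556, -0.446, 0.541]
force: [-1.5, 0.4, -0.6]
finger_gap: 0.18
```

Call:
step_arm(
  increments=[-0.04,0,0,0,1,-0.1,0,0,0,1,-0.13,0,0,0,1,-0.13,0,0,0,1,-0.13,0,0,0,1],
)

```text
t: 23.7
tcp_pos: [0.4271, -0.0284, 0.0548]
tool_rot: [0.446, 0.555, -0.446, 0.541]
force: [0.4, -0.9, -1.6]
finger_gap: 0.179
```

Call:
step_arm(
  increments=[-0.03,0,0,0,1,-0.06,0,0,0,1,-0.06,0,0,0,1,-0.06,0,0,0,1,-0.06,0,0,0,1],
)

```text
t: 24.32
tcp_pos: [0.427, -0.0283, 0.0584]
tool_rot: [0.446, 0.555, -0.446, 0.541]
force: [0.9, 0.6, -1.8]
finger_gap: 0.181
```

Call:
step_arm(
  increments=[-0.03,0,0,0,1,-0.06,0,0,0,1,-0.06,0,0,0,1,-0.06,0,0,0,1,-0.06,0,0,0,1],
)

```text
t: 24.95
tcp_pos: [0.4271, -0.0284, 0.062]
tool_rot: [0.446, 0.555, -0.446, 0.541]
force: [0.2, -0.2, -1.8]
finger_gap: 0.173
```

Call:
step_arm(
  increments=[-0.05,0,0,0,1,-0.1,0,0,0,1,-0.15,0,0,0,1,-0.15,0,0,0,1,-0.15,0,0,0,1],
)

```text
t: 25.58
tcp_pos: [0.4273, -0.0285, 0.071]
tool_rot: [0.446, 0.555, -0.446, 0.541]
force: [-0.2, 0.1, -2.4]
finger_gap: 0.178
```

Call:
step_arm(
  increments=[-0.1,0,-0.1,0,1,-0.2,0,-0.25,0,1,-0.3,0,-0.42,0,1,-0.38,0,-0.58,0,1,-0.38,0,-0.66,0,1],
)

```text
t: 26.2
tcp_pos: [0.4194, 0.0108, 0.0949]
tool_rot: [0.446, 0.555, -0.446, 0.542]
force: [0.5, 0.4, -2.9]
finger_gap: 0.178
```

```bash
python3 - <<'E'
from h import *
rel([.4203,.0106,.094],-78.2)
s=sense();M=Ro.from_quat(s["tool_rot"]).as_matrix();T=s["tcp_pos"]-M[:,0]*.019;u=M[:,2].copy();u[2]=0;u/=np.linalg.norm(u)
im=[np.mean([snapshot(n) for _ in range(6)],0).astype(np.uint8) for n in ("scene","side")]
for n,i in zip(("scene","side"),im): cv2.imwrite(f"pics/g_{n}.png",i)
for hi in (.115,.125,.135): print(shaftdir(im,T,u,.075,hi))
E
```

```text
t 26.2 tcp [0.4194 0.0108 0.0949] head -78.22 x-axis [-0.015  0.012 -1.   ] F [ 0.5  0.4 -2.9] gap 0.178
REL [0.015 0.013 0.007] turn -0.004
head -78.76 pitch -1.14
head -78.68 pitch -1.23
head -78.32 pitch -1.66
```

Call:
step_arm(
  increments=[0,0,0,0,1,0,0,0,0,1,0,0,0,0,1,0,0,0,0,1,0,0,0,0,1],
)

```text
t: 27.42
tcp_pos: [0.4196, 0.0098, 0.0944]
tool_rot: [0.446, 0.555, -0.446, 0.541]
force: [0.6, 0.2, -1.6]
finger_gap: 0.18
```

```bash
python3 - <<'E'
from h import *
s=sense();M=Ro.from_quat(s["tool_rot"]).as_matrix();T=s["tcp_pos"]-M[:,0]*.019;u=M[:,2].copy();u[2]=0;u/=np.linalg.norm(u)
im=[np.mean([snapshot(n) for _ in range(4)],0).astype(np.uint8) for n in ("scene","side")]
for hi in (.115,.135): print(shaftdir(im,T,u,.075,hi))
# tip: dark pin end seen along the shaft line, both views (profile along axis)
for n,i in zip(("scene","side"),im):
    c=camera_model(n);P=[proj(c,T+k*u) for k in np.arange(.12,.17,.003)]
    g=i.max(2);print(n,[int(g[int(round(p[1])),int(round(p[0]))]) for p in P])
print("tip est",(T+.149*u).round(4),"tile",(.4508,-.136,.07)); print(s["t"],s["force"],np.abs(s["qd"]).max())
# loose things: difference of the scene against the first picture, away from arm
E
```

```text
head -78.70 pitch -1.20
head -78.31 pitch -1.60
scene [185, 186, 157, 156, 189, 189, 184, 146, 158, 143, 134, 153, 151, 151, 153, 169, 201]
side [166, 180, 181, 157, 183, 164, 171, 123, 111, 118, 111, 111, 131, 130, 147, 148, 226]
tip est [ 0.4501 -0.1363  0.1134] tile (0.4508, -0.136, 0.07)
27.425 [ 0.60954576  0.2391916  -1.55768372] 0.0014506801199461212
```

```bash
python3 -c "
from station import *
print(sign_off())"
```

```text
the job is handed in; nothing more can be done
None
```

The job is handed in. The gauge rod went into the guide tube to its stop, came fully out again, and is now held over the small white tile.

- **Insertion:** I lifted the rod off the grey stand and put its tip in the tube's mouth. The tool can only point down, so I used the flared mouth to pivot the rod to 25° in a light grip. I slid it in until motion stopped with a jump from about 3 N to about 10 N. The picture showed the collar on the mouth.
- **Withdrawal and levelling:** I drew the rod out, levelling it on the mouth's lower lip on the way. It then turned out to be nose-down, about 5° by the pictures. I levelled it again by pressing the shaft lightly on the far edge of the reading tile; it took two presses, because the first one sprang back.

**Last checks (27 s of the 54 s used):**
- **Position:** the tip is estimated within about 1 mm of the tile's centre and about 43 mm above it. The arm was still, with a steady 20 N grip.
- **Level:** the picture fit reads the rod 1.2 to 1.6° nose-down, while correcting for that fit's bias with the touch test gives about half a degree nose-up. They disagree slightly, but both are near level, and no drift showed over the last second.
- **Plunger:** I did not measure its travel directly. The 12 mm follows from the collar being seated. In the last pictures the visible end of the shaft is where it should be for the assumed grip.
- **Loose things:** I did not compare them against the first picture. Nothing looked moved in the views I took.

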